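# Clear the length comparator and set up the next mortar prism

## Task

Get the length comparator ready to measure the mortar prism. First clear its bed: stand the amber bottle that somebody parked there upright on the bench, and lay the reference bar flat on the wooden board. Then lay the prism on the bed and push it fully home, flush along the stop rail and with its end stud against the fixed anvil, and finally slide the gauge head up until its plunger is pressed in about half of its 12 mm travel, never to the end of it; keep the bottle upright and leave the other glassware and the wash bottle where they are.

Things in the scene. Friction and masses are not known exactly. Their poses are not given: they have to be found in the camera images.
- comparator: Length comparator, fixed; grey base x -82..68, y -200..200 mm in its frame, origin under its middle on the bench. Bare steel bed x -75..45, y -160..8, top z 22 mm. Dark stop rail behind the bed: face at x 45, y -155..-5, top z 36 mm. Anvil at the -y end: block top z 58, its steel pin (14 mm, axis x 25, z 42) ends at y -165 mm. Gauge head at the +y end. All below 62 mm.
- prism_seat (a point): Point of the comparator where the middle of a fully registered prism lies: x 25, y -82, z 42 mm in the comparator's frame, axes like the comparator's.
- gauge_head (a joint): Slide of the gauge head towards the anvil (comparator's -y), m: 0 = fully back, 0.080 = end. Stays where left (3 N friction). Grey carriage 104 x 82 mm, top z 27 mm, with a dial gauge lying face up (55 mm across, axis x 25 mm, top z 53 mm) and a black push knob before it. With a registered prism and the plunger pressed in by p it reads 0.070 + p.
- gauge_knob (a point): Axis of the upright black knurled knob of the gauge head, 50 mm above the bench; knob 22 mm diameter from z 38 to 60 mm, on a 16 mm neck from z 27. In the comparator's frame at x -34 mm, y 128 mm minus the head's joint value.
- plunger (a joint): Spring plunger of the dial gauge, m: 0 = free, grows as it is pressed in, 0.012 = end of travel. Force 0.6 N at first, 1.8 N at the end; the needle turns with it. Its free tip is a 10 mm disc on the measuring axis (x 25, z 42 mm), 57 mm from the knob's axis along y towards the anvil.
- plunger_tip (a point): End face of the plunger, on its axis.
- prism: Mortar prism to be measured, grey, 40 x 160 x 40 mm, about 0.5 kg, with a steel gauge stud (8 mm diameter, 3 mm proud) in the middle of each end: 166 mm over the studs. Origin at the centre of its underside; long axis y, either end may go to the anvil. Starts flat on the bench.
- prism_center (a point): Middle of the prism, 20 mm above its underside.
- reference_bar: Reference bar: steel rod 13 mm diameter with a square black grip 40 x 60 x 40 mm round its middle, 166 mm long over its end studs along y, 0.35 kg. Origin at the centre of the grip's underside; rod axis 20 mm above it. Starts lying on the comparator's bed, behind or in front of the bottle.
- board: Small wooden board, fixed, 120 x 150 x 32 mm (x, y, z), storage place of the reference bar. Origin at the centre of its underside, top at z 32 mm.
- bottle: Amber glass bottle with black cap, 49 mm diameter (straight side to about 60 mm height), 90 mm tall. Origin at the centre of its underside. It starts standing on the comparator's bed.
- flask: Bystander: conical flask, 64 mm diameter, 111 mm tall, on the bench before the comparator; origin at the centre of its underside.
- wash_bottle: Bystander: white wash bottle with red cap and bent spout, 67 x 111 mm over the spout, 238 mm tall, right of the comparator; origin on the bench, 22 mm from the axis of its round body (which lies at y -22 mm).
- petri_dish: Bystander: glass petri dish, 65 mm diameter, 18 mm high, on the bench at the right; origin at the centre of its underside.
Mind the look-alikes: they are no part of the job. What is shaped like the bottle but yellow is not meant.

How it is judged:
By the outcome, as a careful person would: the job done as asked, in the order asked, and still so for the second after the job is handed in, with the robot touching nothing.
It also fails if it takes over 72 s, if anything falls off the work surface, if the arm or the gripper's body presses on something with over 40 N, if the wrist force passes 120 N, or if a joint passes its speed limit or range.

## Robot

A 6-joint arm with a two-finger parallel gripper is mounted at the origin on a cart in front of the work surface, level with it; the furniture and walls round the work are solid. World frame = base frame: x ahead of the robot, y to its left, z up, the work surface at z = 0. Lengths are in m, angles in rad, forces in N, time in s.
With the tool pointing down it reaches from about 0.4 to 0.825 m from the base axis. Payload 7 kg.
Tool frame: the origin (TCP) lies midway between the tips of the shut fingers; the grasp point (between the pads) lies 19 mm behind it; z points along the fingers, y is the line along which they close (so a half turn about z gives the same grasp; the last joint's range is limited). The gripper opens to 88 mm and grips with 3 to 60 N. Pads are 19 mm wide; open, the fingers measure 130 mm over their backs; the gripper's body (78 mm by 193 mm) begins 47 mm behind the grasp point.
Start: joints at [1.605, 0.359, 0.012, 0, -1.224, -0.288], TCP at [0.169, 0.653, 0.227] pointing down, gripper open.
Joint ranges: [-3.07, 3.07], [-1.43, 2.12], [-1.02, 1.25], [-3.03, 1.67], [-3.05, -0], [-3.03, 3.03]. Speed limits (rad/s): [2.39, 2.39, 3.01, 3.14, 3.14, 3.14].

## Interface

Orientations are given as [roll, pitch, yaw] about the fixed x, y, z axes, in that order (R = Rz(yaw) Ry(pitch) Rx(roll)).
In Python, from station import monitor, viewer, arm gives the robot as it stands.
- The arm moves only by the tool move_arm, never from a script. Its argument "deltas" is a list that holds one entry, the list of rows, each a list of 7 numbers: the turn, a rotation vector about the tool's x, y, z in degrees, then the shift along the tool's x, y, z in m, then the finger opening in m, from 0 to 0.0876. A call has 1 to 12 rows; each row is the pose to reach, as a shift and turn from the pose commanded when the call began, along the tool's axes at that moment; what a row does not reach only later rows make up. A row lasts 1/12 s, in which the tool goes at most 41.7 mm and 7.16 degrees, less where a joint would pass 70% of its speed; a pose out of reach is approached as far as the arm can. A call with a gripper value outside its range is refused whole. The fingers move at their own pace and stop on an object; "force" is the grip in N (left out, the last holds). Time passes only in rows, so rows that repeat a pose let the fingers close. It gives the time, the measured TCP pose, the force and the opening at its end, in the units of the state.
- monitor.get_state(): the state, without advancing time (a new reading comes with each control period).
- viewer.grab_frame(name): name is "scene" or "top" or "wrist"; returns a dict with "frame" (400x640x3 uint8, blue, green, red), "vfov" (degrees; the focal length in pixels is half the picture's height over the tangent of half this angle, whatever the lens; pixels are square), "cx", "cy" (the principal point, pixels), "xyz" and "orientation" of the camera in the world; the wrist camera has in their place "hand_eye" (4x4, takes a point from camera to tool coordinates, whose origin is the TCP and whose axes are the flange's). Camera axes: x right, y down, z forward; pixel columns grow to the right and rows downward; lengths in m; the calibration is good to about 2 mm. A picture is of the moment at which its call begins: read the wrist's pose just before it. There is no depth.
- arm.job_done(): hands the job in, once; it reports no verdict.
The state is a dict: "t": time; "q": joint angles; "qd": joint speeds; "joint_efforts": joint torques, N m; "eef_pos": TCP position; "ee_rot": TCP orientation; "force": force on the tool from outside, world axes, zero at the start; "moment": the same for the moment, N m; "width": finger opening in m.
Only numpy, scipy, OpenCV 4.12 (cv2) and the standard library are available. Lean on these libraries where they do the work, as an engineer would, in place of code of your own. Each camera call takes 0.05 s, during which the arm holds its last target. There are 200 camera calls.

## Working session

There is one attempt and no reset: what is moved stays moved. The work goes in short steps, Python scripts to look and compute and a tool call to move; the robot and the scene stay as the last step left them, time stands still between calls to the robot, and variables do not carry over. Pictures are saved under pics/ and viewed, on a budget of 10 in all, crops included, one or two more only if the job needs it, and the job is handed in when it is done.

Besides the shell and the picture viewer there is one more tool, called after ">>>" as name(argument=value, ...), one argument or row to a line, values as JSON. move_arm: Moves the arm, as the interface text tells. Its arguments: {"type":"object","properties":{"deltas":{"type":"array","items":{"type":"array","items":{"type":"array","items":{"type":"number"}}}},"force":{"type":"number"}},"required":["deltas"]}

```bash
ls; mkdir -p pics
cat > h.py <<'E'
import numpy as np, cv2
from scipy.spatial.transform import Rotation as R
from station import monitor, viewer, arm
def grab(n):
    s=monitor.get_state(); f=viewer.grab_frame(n); f['s']=s
    return f
E
python3 - <<'E'
from h import *
import pickle
for n in ['scene','top']:
    f=grab(n); cv2.imwrite(f'pics/{n}0.png',f['frame']); pickle.dump(f,open(f'{n}0.pkl','wb'))
    print(n,{k:v for k,v in f.items() if k not in('frame','s')})
print(f['s'])
f=viewer.grab_frame('wrist');print({k:v for k,v in f.items() if k!='frame'})
E
```

```text
pics
scene {'vfov': 47.62888913437709, 'cx': 319.27157067288357, 'cy': 200.69373444083246, 'xyz': array([ 0.18349157, -0.57261287,  0.95021905]), 'orientation': array([-2.4663185 , -0.00873397, -0.54043924])}
top {'vfov': 57.62502819220984, 'cx': 316.1431362875894, 'cy': 205.95660747872432, 'xyz': array([ 0.40975767, -0.00854787,  0.96224813]), 'orientation': array([-2.95375484,  0.0291422 , -1.5805474 ])}
{'t': 0.05, 'q': array([ 1.60511627e+00,  3.59366845e-01,  1.10711516e-02, -3.53567966e-04,
       -1.22412970e+00, -2.88114465e-01]), 'qd': array([ 0.00085393,  0.00018518,  0.00092021,  0.0001643 , -0.0017885 ,
       -0.00071711]), 'joint_efforts': array([-1.90177831e-03, -5.84680510e+01,  2.94060266e+01,  7.02590570e+00,
        1.02102268e-02, -4.98311135e-05]), 'eef_pos': array([0.16937119, 0.65289228, 0.2256404 ]), 'ee_rot': array([ 3.13993628e+00, -1.44257380e-04, -2.53914807e-01]), 'force': array([ 0.04425415,  0.11053602, -0.60445683]), 'moment': array([-0.00184223, -0.00480014,  0.05119842]), 'width': 0.08794395545089914}
{'vfov': 63.18895395768264, 'cx': 317.7913273048635, 'cy': 196.68353409412504, 'hand_eye': array([[ 1.61045679e-04, -9.70004231e-01, -2.43087981e-01,
         6.52365361e-02],
       [ 9.99999982e-01,  1.31677606e-04,  1.37060832e-04,
        -6.23939095e-04],
       [-1.00940344e-04, -2.43087998e-01,  9.70004234e-01,
        -1.58958757e-01],
       [ 0.00000000e+00,  0.00000000e+00,  0.00000000e+00,
         1.00000000e+00]])}
```

View pics/top0.png

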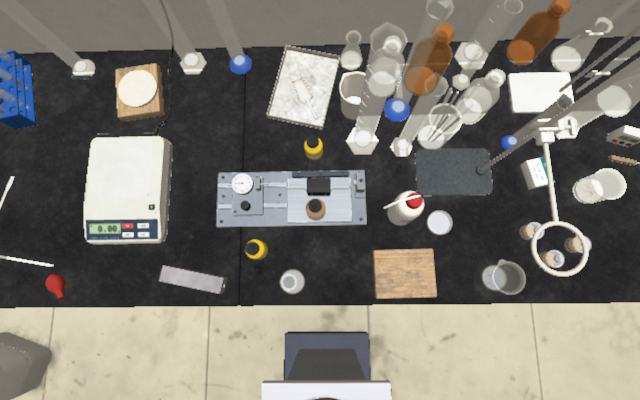

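View pics/scene0.png

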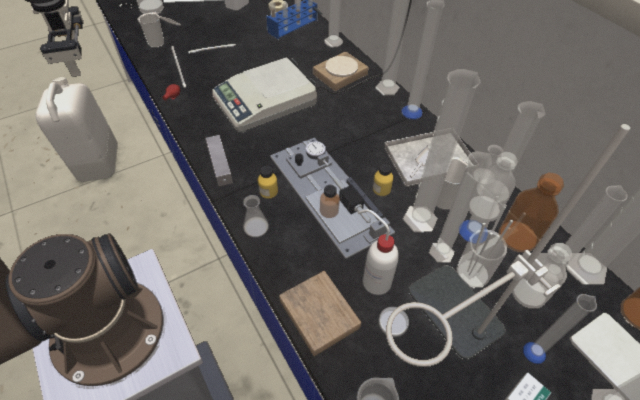

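The top view shows the comparator around (292,199) with the gauge head at its left end. The bottle is at (316,208), the bar grip at (319,186), the prism at (192,279), the board at (405,273), the flask at (292,282) and the wash bottle at (406,207). The yellow look-alikes are at (256,249) and (313,148).

```bash
cat >> h.py <<'E'
def cam(f):
    "camera R,t in world"
    if 'xyz' in f: return R.from_euler('xyz',f['orientation']).as_matrix(),np.array(f['xyz'])
    s=f['s'];Rt=R.from_euler('xyz',s['ee_rot']).as_matrix();H=f['hand_eye']
    return Rt@H[:3,:3],Rt@H[:3,3]+s['eef_pos']
def K(f):
    h=f['frame'].shape[0];fl=h/2/np.tan(np.radians(f['vfov'])/2)
    return np.array([[fl,0,f['cx']],[0,fl,f['cy']],[0,0,1]])
def cast(f,uv,z):
    Rc,t=cam(f);uv=np.atleast_2d(uv).astype(float)
    d=(Rc@np.linalg.inv(K(f))@np.c_[uv,np.ones(len(uv))].T).T
    return t+d*((z-t[2])/d[:,2])[:,None]
def proj(f,P):
    Rc,t=cam(f);p=(K(f)@Rc.T@(np.atleast_2d(P)-t).T).T
    return p[:,:2]/p[:,2:]
def blob(f,lo,hi,box=None):
    "largest HSV blob's contour inside box x0,y0,x1,y1"
    m=cv2.inRange(cv2.cvtColor(f['frame'],cv2.COLOR_BGR2HSV),np.array(lo),np.array(hi))
    if box:
        k=np.zeros_like(m);k[box[1]:box[3],box[0]:box[2]]=1;m=m*k
    m=cv2.morphologyEx(m,cv2.MORPH_OPEN,np.ones((3,3)))
    c,_=cv2.findContours(m,0,cv2.CHAIN_APPROX_NONE)
    return max(c,key=cv2.contourArea)[:,0]
def rect(P):
    "min-area rectangle of world xy points: centre, sizes, angle of the long side from +y (deg)"
    (c,s,a)=cv2.minAreaRect((P[:,:2]*1000).astype(np.float32))
    b=cv2.boxPoints((c,s,a));e=[b[1]-b[0],b[2]-b[1]];l=max(e,key=np.linalg.norm)
    g=np.degrees(np.arctan2(-l[0],l[1]));g=(g+90)%180-90
    return np.round(c,1),np.round(sorted(s),1),round(g,2)
E
python3 - <<'E'
from h import *
import pickle
f=pickle.load(open('top0.pkl','rb'));s=pickle.load(open('scene0.pkl','rb'))
for n,g,box,M in [('top',f,(150,130,450,310),2.6),('sc',s,(190,120,430,350),2.6)]:
    im=g['frame'][box[1]:box[3],box[0]:box[2]]
    cv2.imwrite(f'pics/{n}crop.png',cv2.resize(im,None,fx=M,fy=M,interpolation=cv2.INTER_CUBIC))
hsv=cv2.cvtColor(f['frame'],cv2.COLOR_BGR2HSV)
for p in [(192,279),(405,273),(230,215),(330,212),(319,186),(150,270),(316,200),(306,215)]: print(p,hsv[p[1],p[0]])
for n,lo,hi,b,z in [('prism',(0,0,80),(180,60,255),(150,255,235,300),.04),('board',(5,60,80),(25,255,255),(360,240,450,305),.032),('base',(95,10,90),(130,120,255),(205,160,375,235),.02)]:
    c=blob(f,lo,hi,b);print(n,rect(cast(f,c,z)),c.min(0),c.max(0))
E
```

```text
(192, 279) [165   6 182]
(405, 273) [ 16  81 205]
(230, 215) [109  23 179]
(330, 212) [104  17 219]
(319, 186) [20 11 71]
(150, 270) [150  28  36]
(316, 200) [120  13  61]
(306, 215) [105  14 213]
prism (array([403.4, 333.2]), array([ 43.1, 165.2]), np.float32(-11.85)) [159 265] [223 293]
board (array([ 413.4, -201.5]), array([121.9, 153.4]), np.float32(0.96)) [373 248] [436 298]
base (array([612.5, 156.9]), array([147.5, 252.7]), np.float32(0.01)) [216 171] [311 226]
```

View pics/topcrop.png

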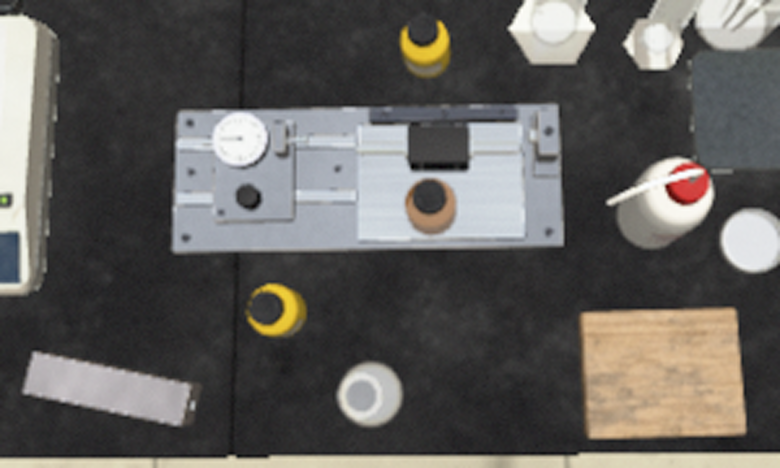

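Run:
```python
from h import *
import pickle
f=pickle.load(open('top0.pkl','rb'));s=pickle.load(open('scene0.pkl','rb'))
uv=np.array([(179,112),(557,104),(563,245),(174,251)])/2.6+[150,130]
print(cast(f,uv,.014).round(4)[:,:2])
P=cast(f,uv,.014)[:,:2];print(P.mean(0),[np.linalg.norm(P[i]-P[i-1]) for i in range(4)])
uv=np.array([(358,126),(523,123),(524,240),(358,243)])/2.6+[150,130]
print('bed',cast(f,uv,.022).round(4)[:,:2])
c=blob(f,(85,3,195),(130,60,255),(280,165,360,232));print('bed',rect(cast(f,c,.022)))
c=blob(f,(0,0,0),(180,80,100),(305,176,335,198));print('grip',rect(cast(f,c,.062)))
c=blob(f,(0,0,0),(180,120,95),(306,197,330,216));print('cap',rect(cast(f,c,.112)),cv2.minEnclosingCircle(c))
c=blob(f,(0,0,0),(180,120,90),(236,198,256,216));print('knob',rect(cast(f,c,.060)))
c=blob(f,(0,0,100),(180,90,255),(275,265,310,298));print('flask base+rim',rect(cast(f,c,.0)),cv2.minEnclosingCircle(c))
c=blob(s,(0,0,80),(180,60,255),(200,130,236,190));print('prism scene',rect(cast(s,c,.04)))
c=blob(s,(2,60,40),(20,255,220),(315,190,345,222));print('bottle scene',c.min(0),c.max(0),cast(s,c[:1],.022))
c=blob(f,(20,120,80),(35,255,255),(236,235,275,265));print('yellow near',rect(cast(f,c,.03)))
c=blob(f,(20,120,80),(35,255,255),(300,130,330,165));print('yellow far',rect(cast(f,c,.03)))
```

```text
[[ 0.6856  0.2816]
 [ 0.687  -0.1133]
 [ 0.5396 -0.1143]
 [ 0.5389  0.2808]]
[0.6127577 0.0836934] [np.float64(0.14669226865378426), np.float64(0.39488765330433856), np.float64(0.14743285442857285), np.float64(0.39502205998524276)]
bed [[ 0.6649  0.0926]
 [ 0.6651 -0.077 ]
 [ 0.5441 -0.0746]
 [ 0.5434  0.092 ]]
bed (array([590.9, -35.1]), array([78.9, 80.4]), np.float32(89.19))
grip (array([634.3,  10.9]), array([49.9, 56.4]), np.float32(-0.93))
cap (array([574.1,  18.6]), array([26.3, 29.1]), np.float32(89.33)) ((314.5581359863281, 205.3023223876953), 6.465256214141846)
knob (array([585.5, 197. ]), array([18.1, 21. ]), np.float32(-0.86))
flask base+rim (array([395.7,  82.5]), array([61.2, 62.6]), np.float32(-0.2)) ((291.8627624511719, 281.2066345214844), 12.454639434814453)
prism scene (array([401.9, 322. ]), array([ 42.6, 187.6]), np.float32(-11.8))
bottle scene [321 195] [339 207] [[0.58911999 0.07358709 0.022     ]]
yellow near (array([476.3, 167.8]), array([49.6, 52.3]), np.float32(79.16))
yellow far (array([749.1,  23.7]), array([45.1, 48.7]), np.float32(-0.2))
```

View pics/sccrop.png

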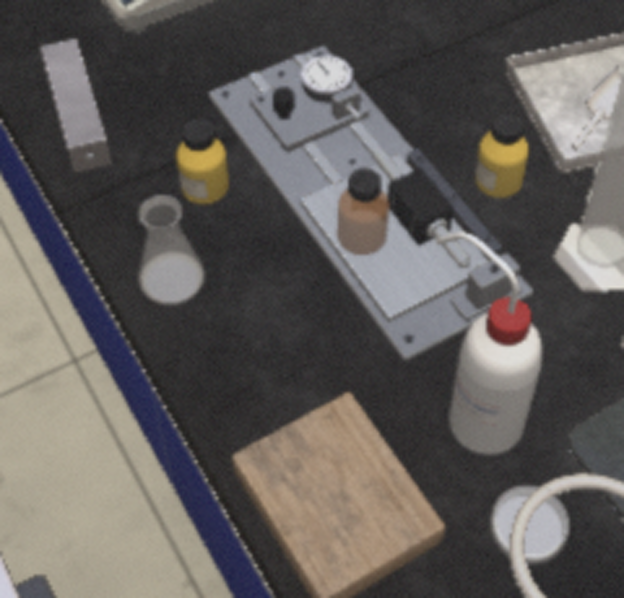

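```bash
cat >> h.py <<'E'
def go(*T):
    "print state and the deltas (tool axes) to targets (x,y,z,yaw_deg), all tool-down"
    s=monitor.get_state();Rt=R.from_euler('xyz',s['ee_rot'])
    print('t',round(s['t'],2),'pos',s['eef_pos'].round(4),'rpy',np.degrees(s['ee_rot']).round(2),'F',s['force'].round(2),'w',round(s['width'],4),'q',s['q'].round(2))
    for x,y,z,w in T:
        G=R.from_euler('xyz',[180,0,w],degrees=True)
        print((Rt.inv()*G).as_rotvec(degrees=True).round(2),Rt.inv().apply(np.array([x,y,z])-s['eef_pos']).round(4))
E
python3 - <<'E'
from h import *
import pickle
s=pickle.load(open('scene0.pkl','rb'))
print('cap scene',cast(s,(330.4,189.5),.112))
f=pickle.load(open('top0.pkl','rb'))
print('spout tip',cast(f,(150+608/2.6,130+203/2.6),.2),'body',cast(f,(150+648/2.6,130+225/2.6),.03), 'redcap', cast(f,(414,200),.2))
go((.574,.019,.2,0))
E
```

```text
cap scene [[0.57619995 0.0153316  0.112     ]]
spout tip [[ 0.54814307 -0.13132231  0.2       ]] body [[ 0.55623292 -0.19719399  0.03      ]] redcap [[ 0.56461655 -0.19582452  0.2       ]]
t 0.15 pos [0.1694 0.653  0.2258] rpy [ 1.7993e+02 -1.0000e-02 -1.4540e+01] F [-0.48 -0.24 -0.66] w 0.0878 q [ 1.61  0.36  0.01 -0.   -1.22 -0.29]
[  0.07  -0.   -14.54] [0.5508 0.5121 0.0266]
```

>>> move_arm(
  deltas=[
    [[0, 0, -1, 0.02, 0.0186, 0.001, 0.0876], [0, 0, -2, 0.048, 0.0446, 0.002, 0.0876], [0, 0, -3, 0.078, 0.0725, 0.004, 0.0876], [0, 0, -4, 0.108, 0.1004, 0.005, 0.0876], [0, 0, -5, 0.138, 0.1283, 0.006, 0.0876], [0, 0, -6, 0.168, 0.1562, 0.008, 0.0876], [0, 0, -7, 0.198, 0.1841, 0.01, 0.0876], [0, 0, -8, 0.228, 0.212, 0.012, 0.0876], [0, 0, -9, 0.258, 0.24, 0.013, 0.0876], [0, 0, -10, 0.288, 0.268, 0.014, 0.0876], [0, 0, -11, 0.318, 0.2957, 0.015, 0.0876], [0, 0, -11.5, 0.338, 0.3143, 0.016, 0.0876]],
  ],
)

```text
t: 1.15
eef_pos: [0.4185, 0.2614, 0.2106]
ee_rot: [3.141, 0.0, -0.053]
force: [1.1, -0.1, 0.9]
width: 0.0876
```

```bash
python3 -c "
from h import *
go((.575,.017,.15,0))"
```

```text
t 1.15 pos [0.4185 0.2614 0.2106] rpy [179.99   0.    -3.03] F [ 1.12 -0.15  0.85] w 0.0876 q [ 0.96  0.07 -0.4  -0.   -1.1   0.56]
[ 0.01  0.   -3.03] [0.1692 0.2358 0.0606]
```

>>> move_arm(
  deltas=[
    [[0, 0, -1, 0.023, 0.032, 0.01, 0.0876], [0, 0, -2, 0.046, 0.064, 0.02, 0.0876], [0, 0, -3, 0.07, 0.098, 0.03, 0.0876], [0, 0, -3, 0.094, 0.131, 0.04, 0.0876], [0, 0, -3, 0.118, 0.164, 0.05, 0.0876], [0, 0, -3, 0.14, 0.195, 0.055, 0.0876], [0, 0, -3, 0.158, 0.22, 0.06, 0.0876], [0, 0, -3, 0.168, 0.234, 0.063, 0.0876], [0, 0, -3, 0.169, 0.2358, 0.075, 0.0876], [0, 0, -3, 0.169, 0.2358, 0.1, 0.0876], [0, 0, -3, 0.169, 0.2358, 0.13, 0.0876], [0, 0, -3, 0.169, 0.2358, 0.155, 0.0876]],
  ],
)

```text
t: 2.15
eef_pos: [0.5736, 0.0193, 0.0541]
ee_rot: [-3.141, 0.0, -0.002]
force: [-0.5, -0.9, 0.3]
width: 0.0878
```

>>> move_arm(
  deltas=[
    [[0, 0, 0, 0, 0, 0, 0.04], [0, 0, 0, 0, 0, 0, 0.04], [0, 0, 0, 0, 0, 0, 0.04], [0, 0, 0, 0, 0, 0, 0.04], [0, 0, 0, 0, 0, 0, 0.04], [0, 0, 0, 0, 0, 0, 0.04]],
  ],
  force=15,
)

```text
t: 2.65
eef_pos: [0.5747, 0.0202, 0.057]
ee_rot: [-3.141, -0.002, -0.0]
force: [0.1, -0.1, -0.9]
width: 0.0535
```

```bash
python3 -c "
from h import *
go((.575,.017,.15,0),(.465,-.045,.15,0),(.465,-.045,.034,0))
f=grab('wrist');cv2.imwrite('pics/w1.png',f['frame'])"
```

```text
t 2.65 pos [0.5747 0.0202 0.057 ] rpy [-1.7996e+02 -1.3000e-01 -3.0000e-02] F [ 0.15 -0.05 -0.89] w 0.0535 q [ 0.38  0.36 -0.42  0.   -0.79  1.2 ]
[-0.04 -0.13 -0.03] [ 0.0005  0.0031 -0.093 ]
[-0.04 -0.13 -0.03] [-0.1095  0.0652 -0.0933]
[-0.04 -0.13 -0.03] [-0.1098  0.0652  0.0227]
```

View pics/w1.png

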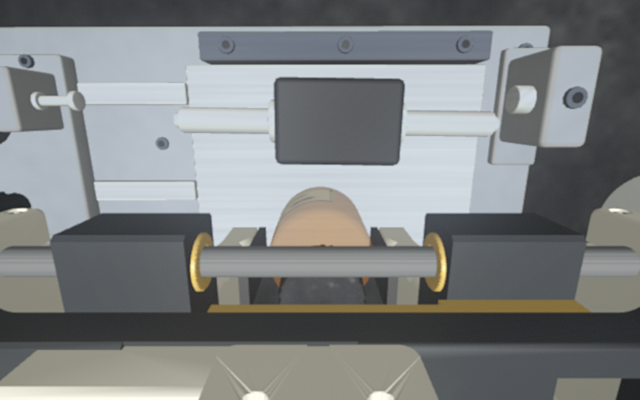

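The wrist view shows the bottle between the fingers, which are still closing. The bar grip top spans (275,78) to (404,165), the rail sits behind it, and the anvil pin is at (520,99).

>>> move_arm(
  deltas=[
    [[0, 0, 0, 0, 0, 0, 0.04], [0, 0, 0, 0, 0, 0, 0.04], [0, 0, 0, 0, 0, 0, 0.04]],
  ],
  force=15,
)

```text
t: 2.95
eef_pos: [0.5747, 0.0198, 0.0566]
ee_rot: [-3.142, -0.002, -0.0]
force: [-0.6, -2.0, 6.2]
width: 0.0475
```

Run:
```python
from h import *
f=grab('wrist')
go((.575,.017,.15,0))
c=blob(f,(0,0,0),(180,90,100),(255,66,425,175));print('grip',c.min(0),c.max(0),rect(cast(f,c,.062)))
g=np.array([(275,78),(404,80),(400,165),(276,163)]);print(cast(f,g,.062).round(4))
print('rail front top',cast(f,[(200,63),(489,66)],.036).round(4))
print('rail back?',cast(f,[(200,31),(489,33)],.036).round(4))
print('pin end z42',cast(f,[(510,99)],.042).round(4),'plunger tip',cast(f,[(82,100)],.042).round(4),'rod ends',cast(f,[(177,118),(497,123)],.042).round(4))
print('bed left/right',cast(f,[(195,200),(473,200)],.022).round(4))
```

```text
t 3.0 pos [0.5747 0.0199 0.0567] rpy [-1.7999e+02 -1.0000e-01 -2.0000e-02] F [-0.98 -1.07  5.89] w 0.0476 q [ 0.37  0.36 -0.42  0.   -0.79  1.2 ]
[-0.01 -0.1  -0.02] [ 0.0004  0.0028 -0.0933]
grip [274  78] [403 146] (array([641.4,  11.2]), array([29.7, 58.1]), np.float32(-0.97))
[[ 0.6562  0.0394  0.062 ]
 [ 0.6553 -0.0182  0.062 ]
 [ 0.6171 -0.0188  0.062 ]
 [ 0.618   0.0402  0.062 ]]
rail front top [[ 0.6663  0.0812  0.036 ]
 [ 0.6648 -0.0683  0.036 ]]
rail back? [[ 0.6814  0.0799  0.036 ]
 [ 0.6804 -0.0663  0.036 ]]
pin end z42 [[ 0.6481 -0.0781  0.042 ]] plunger tip [[0.6477 0.1412 0.042 ]] rod ends [[ 0.6387  0.0934  0.042 ]
 [ 0.6361 -0.0731  0.042 ]]
bed left/right [[ 0.5895  0.0959  0.022 ]
 [ 0.5895 -0.0752  0.022 ]]
```

>>> move_arm(
  deltas=[
    [[0, 0, 0, 0, 0, -0.008, 0.04], [0, 0, 0, 0, 0, -0.03, 0.04], [0, 0, 0, 0, 0, -0.055, 0.04], [0, 0, 0, -0.005, 0.003, -0.07, 0.04], [0, 0, 0, -0.02, 0.012, -0.078, 0.04], [0, 0, 0, -0.04, 0.024, -0.08, 0.04], [0, 0, 0, -0.06, 0.036, -0.08, 0.04], [0, 0, 0, -0.08, 0.048, -0.08, 0.04], [0, 0, 0, -0.098, 0.058, -0.08, 0.04], [0, 0, 0, -0.107, 0.063, -0.075, 0.04], [0, 0, 0, -0.11, 0.065, -0.062, 0.04], [0, 0, 0, -0.11, 0.065, -0.04, 0.04]],
  ],
)

```text
t: 4.0
eef_pos: [0.4648, -0.0451, 0.0972]
ee_rot: [-3.14, -0.005, -0.001]
force: [0.7, 0.8, -1.8]
width: 0.0473
```

>>> move_arm(
  deltas=[
    [[0, 0, 0, 0, 0, 0.02, 0.04], [0, 0, 0, 0, 0, 0.038, 0.04], [0, 0, 0, 0, 0, 0.05, 0.04], [0, 0, 0, 0, 0, 0.056, 0.04], [0, 0, 0, 0, 0, 0.059, 0.04], [0, 0, 0, 0, 0, 0.06, 0.04], [0, 0, 0, 0, 0, 0.06, 0.04]],
  ],
)

```text
t: 4.58
eef_pos: [0.4644, -0.045, 0.0359]
ee_rot: [-3.142, -0.001, -0.001]
force: [-0.5, -0.5, -0.8]
width: 0.0474
```

>>> move_arm(
  deltas=[
    [[0, 0, 0, 0, 0, 0.0007, 0.04], [0, 0, 0, 0, 0, 0.0014, 0.04], [0, 0, 0, 0, 0, 0.0018, 0.04], [0, 0, 0, 0, 0, 0.0018, 0.04]],
  ],
)

```text
t: 4.92
eef_pos: [0.4647, -0.045, 0.0347]
ee_rot: [-3.141, -0.002, -0.0]
force: [-0.7, 0.5, 4.8]
width: 0.0473
```

>>> move_arm(
  deltas=[
    [[0, 0, 0, 0, 0, 0, 0.078], [0, 0, 0, 0, 0, 0, 0.078], [0, 0, 0, 0, 0, 0, 0.078], [0, 0, 0, 0, 0, 0, 0.078], [0, 0, 0, 0, 0, 0, 0.078], [0, 0, 0, 0, 0, 0, 0.078], [0, 0, 0, 0, 0, -0.01, 0.078], [0, 0, 0, 0, 0, -0.04, 0.078], [0, 0, 0, 0, 0, -0.08, 0.0876], [0, 0, 6, 0.01, 0, -0.11, 0.0876], [0, 0, 13, 0.03, -0.01, -0.12, 0.0876], [0, 0, 20, 0.05, -0.02, -0.12, 0.0876]],
  ],
)

```text
t: 5.92
eef_pos: [0.5164, -0.0247, 0.1579]
ee_rot: [-3.138, -0.006, -0.356]
force: [0.3, 0.3, 0.1]
width: 0.0872
```

Run:
```python
from h import *
go((.6366,.0105,.15,-91))
f=grab('top');cv2.imwrite('pics/top1.png',f['frame'][130:310,150:450])
```

```text
t 5.92 pos [ 0.5164 -0.0247  0.1579] rpy [-179.77   -0.34  -20.38] F [0.34 0.34 0.07] w 0.0872 q [ 0.33  0.15 -0.44  0.   -0.97  0.88]
[-0.41 -0.16 70.62] [ 0.1004 -0.0749  0.0088]
```

>>> move_arm(
  deltas=[
    [[0, 0, 7, 0.008, -0.006, 0, 0.0876], [0, 0, 14, 0.018, -0.0134, 0.001, 0.0876], [0, 0, 21, 0.03, -0.0224, 0.002, 0.0876], [0, 0, 28, 0.042, -0.0313, 0.003, 0.0876], [0, 0, 35, 0.054, -0.04, 0.004, 0.0876], [0, 0, 42, 0.066, -0.049, 0.005, 0.0876], [0, 0, 49, 0.078, -0.058, 0.006, 0.0876], [0, 0, 56, 0.088, -0.0656, 0.007, 0.0876], [0, 0, 63, 0.096, -0.0716, 0.008, 0.0876], [0, 0, 69, 0.1, -0.0746, 0.009, 0.0876], [0, 0, 70.6, 0.1004, -0.0749, 0.009, 0.0876], [0, 0, 70.6, 0.1004, -0.0749, 0.009, 0.0876]],
  ],
)

```text
t: 6.97
eef_pos: [0.6338, 0.0108, 0.1438]
ee_rot: [3.14, -0.0, -1.583]
force: [-1.0, 0.0, 0.4]
width: 0.0875
```

Run:
```python
from h import *
f=grab('wrist');go((.6366,.0105,.0405,-91))
cv2.imwrite('pics/w2.png',f['frame'])
print(proj(f,[(.6366,.0105,.062)]))
```

```text
t 7.02 pos [0.6336 0.0108 0.144 ] rpy [ 1.7993e+02 -2.0000e-02 -9.0560e+01] F [-0.2   0.03  0.03] w 0.0874 q [ 0.32  0.35 -0.19 -0.   -1.03 -0.33]
[ 0.07 -0.02  0.44] [ 0.0002 -0.0031  0.1035]
[[314.41154422 201.59849663]]
```

View pics/w2.png

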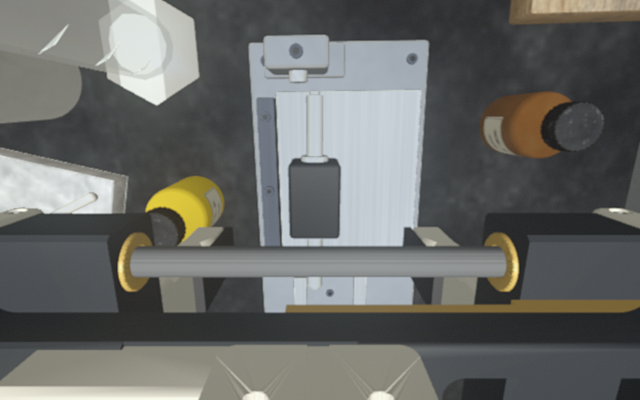

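The bar grip is at (314,199), where I predicted it would be. The bottle is standing upright at (540,125).

>>> move_arm(
  deltas=[
    [[0, 0, 0, 0, -0.003, 0.02, 0.064], [0, 0, 0, 0, -0.003, 0.045, 0.064], [0, 0, 0, 0, -0.003, 0.07, 0.064], [0, 0, 0, 0, -0.003, 0.09, 0.064], [0, 0, 0, 0, -0.003, 0.1, 0.064], [0, 0, 0, 0, -0.003, 0.103, 0.064], [0, 0, 0, 0, -0.003, 0.103, 0.034], [0, 0, 0, 0, -0.003, 0.103, 0.034], [0, 0, 0, 0, -0.003, 0.103, 0.034], [0, 0, 0, 0, -0.003, 0.103, 0.034], [0, 0, 0, 0, -0.003, 0.103, 0.034], [0, 0, 0, 0, -0.003, 0.103, 0.034]],
  ],
  force=30,
)

```text
t: 8.02
eef_pos: [0.6373, 0.0109, 0.043]
ee_rot: [-3.14, 0.0, -1.582]
force: [-3.4, -0.6, 6.0]
width: 0.0401
```

>>> move_arm(
  deltas=[
    [[0, 0, 0, 0, 0, 0, 0.034], [0, 0, 0, 0, 0, 0, 0.034], [0, 0, 0, 0, 0, 0, 0.034]],
  ],
)

```text
t: 8.27
eef_pos: [0.6373, 0.0109, 0.043]
ee_rot: [-3.14, 0.0, -1.582]
force: [-2.8, 0.4, 6.8]
width: 0.0399
```

Run:
```python
from h import *
go((.6366,.0105,.15,-91),(.405,-.2,.15,-89),(.405,-.2,.06,-89))
```

```text
t 8.27 pos [0.6373 0.0109 0.043 ] rpy [-1.7993e+02  1.0000e-02 -9.0620e+01] F [-2.82  0.43  6.84] w 0.0399 q [ 0.32  0.46 -0.29  0.   -0.82 -0.33]
[-0.07  0.01  0.38] [ 0.0004  0.0006 -0.107 ]
[-0.07  0.01 -1.62] [ 0.2134  0.2299 -0.1073]
[-0.07  0.01 -1.62] [ 0.2134  0.23   -0.0173]
```

>>> move_arm(
  deltas=[
    [[0, 0, 0, 0, 0, -0.006, 0.034], [0, 0, 0, 0, 0, -0.025, 0.034], [0, 0, 0, 0, 0, -0.055, 0.034], [0, 0, 0, 0, 0, -0.085, 0.034], [0, 0, 0, 0.001, 0.01, -0.11, 0.034], [0, 0, 0, 0.002, 0.03, -0.12, 0.034], [0, 0, 0, 0.003, 0.06, -0.122, 0.034], [0, 0, 0, 0.005, 0.095, -0.122, 0.034], [0, 0, 0, 0.007, 0.13, -0.122, 0.034], [0, 0, -0.5, 0.01, 0.165, -0.122, 0.034], [0, 0, -1, 0.02, 0.195, -0.122, 0.034], [0, 0, -1.6, 0.04, 0.213, -0.122, 0.034]],
  ],
)

```text
t: 9.27
eef_pos: [0.4201, -0.0267, 0.1636]
ee_rot: [3.141, 0.001, -1.553]
force: [0.1, 0.9, -3.2]
width: 0.04
```

Run:
```python
from h import *
go((.403,-.2,.165,-89),(.403,-.2,.06,-89))
```

```text
t 9.27 pos [ 0.4201 -0.0267  0.1636] rpy [ 1.7995e+02  5.0000e-02 -8.8960e+01] F [ 0.15  0.91 -3.22] w 0.04 q [ 0.41 -0.02 -0.61 -0.   -0.98 -0.39]
[0.05 0.05 0.04] [ 0.173   0.0202 -0.0016]
[0.05 0.05 0.04] [0.1731 0.0201 0.1034]
```

>>> move_arm(
  deltas=[
    [[0, 0, 0, 0.03, 0.005, 0, 0.034], [0, 0, 0, 0.065, 0.01, 0, 0.034], [0, 0, 0, 0.1, 0.015, 0, 0.034], [0, 0, 0, 0.13, 0.018, 0.005, 0.034], [0, 0, 0, 0.155, 0.02, 0.015, 0.034], [0, 0, 0, 0.168, 0.02, 0.03, 0.034], [0, 0, 0, 0.173, 0.02, 0.05, 0.034], [0, 0, 0, 0.173, 0.02, 0.075, 0.034], [0, 0, 0, 0.173, 0.02, 0.092, 0.034], [0, 0, 0, 0.173, 0.02, 0.102, 0.034], [0, 0, 0, 0.173, 0.02, 0.107, 0.034], [0, 0, 0, 0.173, 0.02, 0.108, 0.034]],
  ],
)

```text
t: 10.27
eef_pos: [0.4057, -0.2001, 0.055]
ee_rot: [3.14, 0.0, -1.554]
force: [-0.4, -0.3, -3.4]
width: 0.0399
```

>>> move_arm(
  deltas=[
    [[0, 0, 0, 0, 0, 0.0008, 0.034], [0, 0, 0, 0, 0, 0.0016, 0.034], [0, 0, 0, 0, 0, 0.0024, 0.034], [0, 0, 0, 0, 0, 0.0024, 0.034]],
  ],
)

```text
t: 10.6
eef_pos: [0.4068, -0.2001, 0.0539]
ee_rot: [-3.14, -0.0, -1.554]
force: [0.1, 0.9, -2.9]
width: 0.0396
```

>>> move_arm(
  deltas=[
    [[0, 0, 0, 0, 0, 0.001, 0.034], [0, 0, 0, 0, 0, 0.002, 0.034], [0, 0, 0, 0, 0, 0.002, 0.034]],
  ],
)

```text
t: 10.85
eef_pos: [0.4068, -0.2001, 0.0529]
ee_rot: [-3.141, -0.0, -1.553]
force: [-5.4, 4.1, 16.4]
width: 0.0398
```

>>> move_arm(
  deltas=[
    [[0, 0, 0, 0, 0, 0, 0.07], [0, 0, 0, 0, 0, 0, 0.07], [0, 0, 0, 0, 0, 0, 0.07], [0, 0, 0, 0, 0, 0, 0.07], [0, 0, 0, 0, 0, 0, 0.07], [0, 0, 0, 0, 0, 0, 0.07], [0, 0, 0, 0, 0, -0.01, 0.07], [0, 0, 0, 0, 0, -0.035, 0.07], [0, 0, 0, 0, 0, -0.07, 0.07], [0, 0, 0, -0.01, -0.005, -0.1, 0.07], [0, 0, 0, -0.03, -0.012, -0.12, 0.07], [0, 0, 0, -0.065, -0.02, -0.125, 0.07]],
  ],
)

```text
t: 11.85
eef_pos: [0.4274, -0.1356, 0.1801]
ee_rot: [-3.136, -0.001, -1.556]
force: [2.3, 0.2, -0.0]
width: 0.0702
```

Run:
```python
from h import *
go((.435,.1,.18,-95),(.405,.35,.18,-101.9))
```

```text
t 11.85 pos [ 0.4274 -0.1356  0.1801] rpy [-1.7968e+02 -4.0000e-02 -8.9160e+01] F [ 2.34  0.2  -0.02] w 0.0702 q [ 0.14  0.01 -0.54  0.   -1.01 -0.12]
[-0.33 -0.02  5.84] [-0.2354 -0.0111 -0.    ]
[-0.33 -0.   12.74] [-4.858e-01  1.530e-02 -3.000e-04]
```

>>> move_arm(
  deltas=[
    [[0, 0, 1, -0.035, -0.003, 0, 0.07], [0, 0, 2, -0.075, -0.006, 0, 0.07], [0, 0, 3, -0.115, -0.009, 0, 0.07], [0, 0, 4, -0.155, -0.011, 0, 0.07], [0, 0, 5, -0.195, -0.011, 0, 0.07], [0, 0, 6, -0.235, -0.01, 0, 0.07], [0, 0, 7, -0.275, -0.006, 0, 0.07], [0, 0, 8, -0.315, -0.002, 0, 0.07], [0, 0, 9, -0.355, 0.003, 0, 0.07], [0, 0, 10, -0.395, 0.007, 0, 0.07], [0, 0, 11, -0.43, 0.011, 0, 0.07], [0, 0, 12.6, -0.46, 0.015, 0.0, 0.07]],
  ],
)

```text
t: 12.85
eef_pos: [0.402, 0.3274, 0.1762]
ee_rot: [-3.141, 0.0, -1.774]
force: [0.6, -0.5, -0.1]
width: 0.07
```

Run:
```python
from h import *
f=grab('wrist');cv2.imwrite('pics/w3.png',f['frame'])
c=blob(f,(0,0,110),(180,45,255),(230,0,420,240));print(c.min(0),c.max(0),rect(cast(f,c,.04)))
go((.403,.333,.18,-101.9))
```

```text
[354   0] [419 239] (array([320.3, 289.3]), array([ 48.6, 216.9]), np.float32(0.81))
t 12.9 pos [0.4024 0.3314 0.1762] rpy [-1.7995e+02  9.0000e-02 -1.0169e+02] F [1.02 5.91 1.53] w 0.0698 q [ 1.07  0.15 -0.4   0.   -1.03 -1.27]
[-0.05  0.09  0.21] [-0.0017 -0.0003 -0.0038]
```

View pics/w3.png

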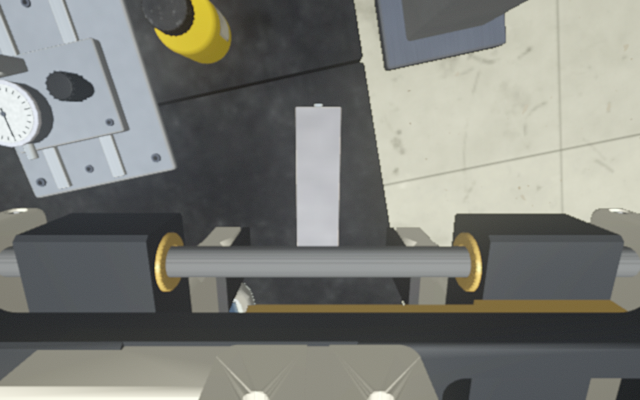

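The prism is centred between the fingers, at columns 296 to 340, with its near end at row 107 and the stud at row 104.

Run:
```python
from h import *
f=grab('wrist');
P=cast(f,[(295.5,108),(341,108),(297,243),(339.5,243)],.04);print(P.round(4))
a=P[:2].mean(0);b=P[2:].mean(0);d=(b-a)/np.linalg.norm(b-a);print('yaw',np.degrees(np.arctan2(-d[0],d[1])),'centre',(a+.08*d).round(4))
c=(a+.08*d)
go((c[0],c[1],.02,-90+np.degrees(np.arctan2(-d[0],d[1]))))
```

```text
[[0.4076 0.2585 0.04  ]
 [0.3686 0.2666 0.04  ]
 [0.4339 0.3822 0.04  ]
 [0.3935 0.3906 0.04  ]]
yaw -11.66213175409266 centre [0.4043 0.3409 0.04  ]
t 12.95 pos [0.4023 0.3288 0.1759] rpy [-1.7998e+02  1.0000e-02 -1.0151e+02] F [ 0.47 -1.92  0.89] w 0.0703 q [ 1.06  0.14 -0.4   0.   -1.03 -1.26]
[-0.02  0.01  0.15] [-0.0123  0.0005  0.156 ]
```

>>> move_arm(
  deltas=[
    [[0, 0, 0, -0.006, 0.0005, 0.02, 0.064], [0, 0, 0, -0.0122, 0.0005, 0.05, 0.064], [0, 0, 0, -0.0122, 0.0005, 0.085, 0.064], [0, 0, 0, -0.0122, 0.0005, 0.115, 0.064], [0, 0, 0, -0.0122, 0.0005, 0.14, 0.064], [0, 0, 0, -0.0122, 0.0005, 0.153, 0.064], [0, 0, 0, -0.0122, 0.0005, 0.157, 0.06], [0, 0, 0, -0.0122, 0.0005, 0.157, 0.034], [0, 0, 0, -0.0122, 0.0005, 0.157, 0.034], [0, 0, 0, -0.0122, 0.0005, 0.157, 0.034], [0, 0, 0, -0.0122, 0.0005, 0.157, 0.034], [0, 0, 0, -0.0122, 0.0005, 0.157, 0.034]],
  ],
  force=45,
)

```text
t: 13.95
eef_pos: [0.405, 0.3376, 0.0207]
ee_rot: [-3.141, 0.002, -1.774]
force: [-1.4, -0.0, 5.2]
width: 0.0402
```

>>> move_arm(
  deltas=[
    [[0, 0, 0, 0, 0, 0, 0.034], [0, 0, 0, 0, 0, 0, 0.034], [0, 0, 0, 0, 0, 0, 0.034]],
  ],
)

```text
t: 14.2
eef_pos: [0.405, 0.3377, 0.0206]
ee_rot: [-3.141, 0.002, -1.774]
force: [-1.9, -0.2, 7.4]
width: 0.0391
```

Run:
```python
from h import *
go((.44,.3,.17,-95),(.64,.01,.17,-90),(.64,.01,.044,-90))
```

```text
t 14.2 pos [0.405  0.3377 0.0206] rpy [-1.7996e+02  1.1000e-01 -1.0163e+02] F [-1.91 -0.22  7.38] w 0.0391 q [ 1.07  0.35 -0.56  0.   -0.66 -1.27]
[-0.05  0.11 -6.63] [ 0.0295 -0.042  -0.1494]
[ -0.06   0.11 -11.63] [ 0.2733 -0.2963 -0.1497]
[ -0.06   0.11 -11.63] [ 0.2735 -0.2962 -0.0237]
```

>>> move_arm(
  deltas=[
    [[0, 0, 0, 0, 0, -0.006, 0.034], [0, 0, 0, 0, 0, -0.025, 0.034], [0, 0, 0, 0, 0, -0.055, 0.034], [0, 0, 0, 0, 0, -0.085, 0.034], [0, 0, -0.5, 0.005, -0.005, -0.115, 0.034], [0, 0, -1.5, 0.015, -0.016, -0.135, 0.034], [0, 0, -2.5, 0.03, -0.033, -0.145, 0.034], [0, 0, -4, 0.05, -0.054, -0.15, 0.034], [0, 0, -5, 0.073, -0.079, -0.15, 0.034], [0, 0, -6, 0.098, -0.106, -0.15, 0.034], [0, 0, -7, 0.123, -0.133, -0.15, 0.034], [0, 0, -8, 0.146, -0.158, -0.15, 0.034]],
  ],
)

```text
t: 15.2
eef_pos: [0.5298, 0.16, 0.1693]
ee_rot: [3.14, -0.0, -1.634]
force: [1.1, 1.3, -4.3]
width: 0.0397
```

Run:
```python
from h import *
go((.64,.008,.17,-90.1),(.64,.008,.045,-90.1))
```

```text
t 15.2 pos [0.5298 0.16   0.1693] rpy [ 1.7994e+02 -1.0000e-02 -9.3590e+01] F [ 1.07  1.32 -4.34] w 0.0397 q [ 0.65  0.21 -0.34 -0.   -1.03 -0.71]
[ 0.07 -0.01 -3.49] [ 0.1448 -0.1195 -0.0008]
[ 0.07 -0.01 -3.49] [ 0.1448 -0.1197  0.1242]
```

>>> move_arm(
  deltas=[
    [[0, 0, -0.6, 0.024, -0.02, 0, 0.034], [0, 0, -1.2, 0.05, -0.041, 0, 0.034], [0, 0, -1.8, 0.076, -0.063, 0, 0.034], [0, 0, -2.4, 0.1, -0.083, 0, 0.034], [0, 0, -3, 0.122, -0.101, 0, 0.034], [0, 0, -3.4, 0.138, -0.114, 0, 0.034], [0, 0, -3.4, 0.144, -0.119, 0.003, 0.034], [0, 0, -3.4, 0.1448, -0.1195, 0.015, 0.034], [0, 0, -3.4, 0.1448, -0.1195, 0.035, 0.034], [0, 0, -3.4, 0.1448, -0.1195, 0.055, 0.034], [0, 0, -3.4, 0.1448, -0.1195, 0.07, 0.034], [0, 0, -3.4, 0.1448, -0.1195, 0.075, 0.034]],
  ],
)

```text
t: 16.2
eef_pos: [0.6368, 0.0103, 0.0906]
ee_rot: [3.136, -0.001, -1.575]
force: [-1.6, -0.2, -6.0]
width: 0.0398
```

Run:
```python
from h import *
f=grab('wrist');cv2.imwrite('pics/w4.png',f['frame'])
go((.64,.008,.0435,-90.1))
```

```text
t 16.25 pos [0.6373 0.0103 0.091 ] rpy [ 1.7968e+02 -4.0000e-02 -9.0250e+01] F [-0.71 -0.18 -6.85] w 0.0395 q [ 0.32  0.41 -0.24 -0.   -0.93 -0.32]
[ 0.32 -0.04 -0.15] [ 0.0022 -0.003   0.0475]
```

View pics/w4.png

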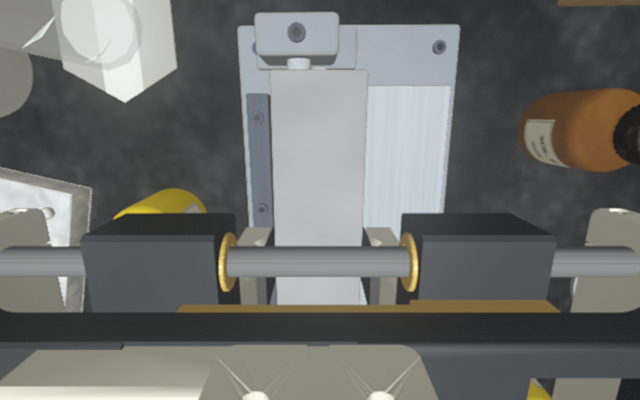

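Run:
```python
from h import *
f=grab('wrist');
go((.64,.008,.0435,-90.1))
print('prism end top',cast(f,[(270,70),(367,70),(275,235)],.109).round(4))
print('rail inner edge',cast(f,[(270,95),(271,200)],.036).round(4))
print('bed end',cast(f,[(369,86),(449,86)],.022).round(4),'bed front',cast(f,[(450,90),(444,230)],.022).round(4))
print('pin at block',cast(f,[(298,60)],.042).round(4))
```

```text
t 16.3 pos [0.6383 0.0103 0.0927] rpy [ 1.798e+02 -4.000e-02 -9.022e+01] F [-0.05 -0.02 -5.49] w 0.0395 q [ 0.32  0.41 -0.24 -0.   -0.93 -0.32]
[ 0.2  -0.04 -0.12] [ 0.0023 -0.0018  0.0492]
prism end top [[ 0.6568 -0.0721  0.109 ]
 [ 0.6173 -0.072   0.109 ]
 [ 0.6573 -0.0008  0.109 ]]
rail inner edge [[ 0.667  -0.0667  0.036 ]
 [ 0.6691  0.0015  0.036 ]]
bed end [[ 0.6027 -0.073   0.022 ]
 [ 0.5493 -0.0728  0.022 ]] bed front [[ 0.5484 -0.0702  0.022 ]
 [ 0.5435  0.0289  0.022 ]]
pin at block [[ 0.6487 -0.0862  0.042 ]]
```

>>> move_arm(
  deltas=[
    [[0, 0, 0, -0.001, -0.001, 0.012, 0.034], [0, 0, 0, -0.001, -0.002, 0.026, 0.034], [0, 0, 0, -0.001, -0.003, 0.036, 0.034], [0, 0, 0, -0.001, -0.003, 0.042, 0.034], [0, 0, 0, -0.001, -0.003, 0.045, 0.034], [0, 0, 0, -0.001, -0.003, 0.047, 0.034], [0, 0, 0, -0.001, -0.003, 0.048, 0.034], [0, 0, 0, -0.001, -0.003, 0.048, 0.034]],
  ],
)

```text
t: 16.97
eef_pos: [0.6432, 0.011, 0.0467]
ee_rot: [-3.141, 0.0, -1.575]
force: [0.7, -0.4, -4.9]
width: 0.04
```

>>> move_arm(
  deltas=[
    [[0, 0, 0, 0, 0, 0.0006, 0.034], [0, 0, 0, 0, 0, 0.0012, 0.034], [0, 0, 0, 0, 0, 0.0012, 0.034]],
  ],
)

```text
t: 17.22
eef_pos: [0.6431, 0.0109, 0.0454]
ee_rot: [-3.141, 0.0, -1.575]
force: [-0.1, 0.4, -6.2]
width: 0.0395
```

>>> move_arm(
  deltas=[
    [[0, 0, 0, 0, 0, 0.0008, 0.034], [0, 0, 0, 0, 0, 0.0016, 0.034], [0, 0, 0, 0, 0, 0.0022, 0.034], [0, 0, 0, 0, 0, 0.0022, 0.034]],
  ],
)

```text
t: 17.55
eef_pos: [0.6429, 0.0109, 0.0428]
ee_rot: [3.141, -0.0, -1.575]
force: [0.9, 0.3, -4.8]
width: 0.0393
```

>>> move_arm(
  deltas=[
    [[0, 0, 0, 0, 0, 0.0006, 0.034], [0, 0, 0, 0, 0, 0.0012, 0.034], [0, 0, 0, 0, 0, 0.0012, 0.034]],
  ],
)

```text
t: 17.8
eef_pos: [0.643, 0.0109, 0.0427]
ee_rot: [-3.141, -0.0, -1.575]
force: [-3.7, 1.5, 5.0]
width: 0.0396
```

>>> move_arm(
  deltas=[
    [[0, 0, 0, 0, 0, 0, 0.056], [0, 0, 0, 0, 0, 0, 0.056], [0, 0, 0, 0, 0, 0, 0.056], [0, 0, 0, 0, 0, 0, 0.056], [0, 0, 0, 0, 0, -0.008, 0.056], [0, 0, 0, 0, 0, -0.03, 0.056], [0, 0, 0, 0, 0.01, -0.045, 0.0], [0, 0, 0, 0, 0.03, -0.047, 0.0], [0, 0, 0, 0, 0.05, -0.047, 0.0], [0, 0, 0, 0, 0.062, -0.047, 0.0], [0, 0, 0, 0, 0.065, -0.047, 0.0], [0, 0, 0, 0, 0.065, -0.047, 0.0]],
  ],
  force=20,
)

```text
t: 18.8
eef_pos: [0.5778, 0.0113, 0.0897]
ee_rot: [-3.141, 0.0, -1.575]
force: [0.4, 0.8, -0.2]
width: 0.0215
```

Run:
```python
from h import *
f=grab('wrist');cv2.imwrite('pics/w5.png',f['frame'])
go((.578,.012,.031,-90))
```

```text
t 18.85 pos [0.5786 0.0114 0.0896] rpy [-1.7992e+02  1.0000e-02 -9.0210e+01] F [1.11 0.53 0.61] w 0.0172 q [ 0.36  0.33 -0.38  0.   -0.86 -0.36]
[-0.08  0.01 -0.21] [-0.0006  0.0007  0.0586]
```

View pics/w5.png

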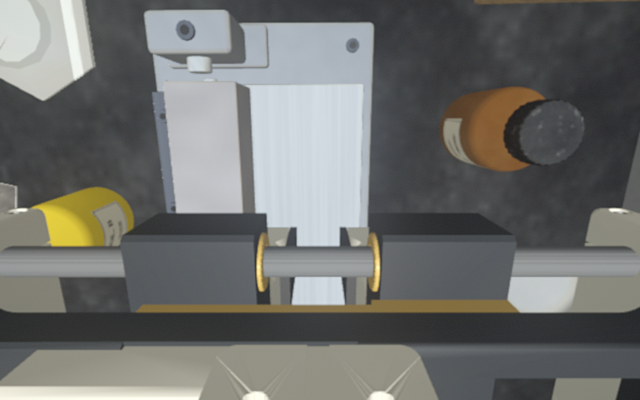

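The prism lies on the bed and the bottle is upright. A small gap remains between the stud at (209,82) and the pin at (200,70), and another gap at the rail.

>>> move_arm(
  deltas=[
    [[0, 0, 0, 0, 0, 0.02, 0], [0, 0, 0, 0, 0, 0.042, 0], [0, 0, 0, 0, 0, 0.054, 0], [0, 0, 0, 0, 0, 0.058, 0], [0, 0, 0, 0, -0.006, 0.058, 0], [0, 0, 0, 0, -0.012, 0.058, 0], [0, 0, 0, 0, -0.015, 0.058, 0], [0, 0, 0, 0, -0.0165, 0.058, 0], [0, 0, 0, 0, -0.018, 0.058, 0], [0, 0, 0, 0, -0.0195, 0.058, 0]],
  ],
)

```text
t: 19.68
eef_pos: [0.5979, 0.0112, 0.0313]
ee_rot: [-3.141, 0.0, -1.575]
force: [-0.1, 0.2, -0.2]
width: 0.0002
```

>>> move_arm(
  deltas=[
    [[0, 0, 0, 0, -0.0008, 0, 0], [0, 0, 0, 0, -0.0016, 0, 0], [0, 0, 0, 0, -0.0024, 0, 0], [0, 0, 0, 0, -0.0032, 0, 0], [0, 0, 0, 0, -0.0032, 0, 0]],
  ],
)

```text
t: 20.1
eef_pos: [0.6007, 0.0112, 0.0308]
ee_rot: [-3.142, 0.0, -1.575]
force: [1.1, 0.1, -0.2]
width: 0.0005
```

>>> move_arm(
  deltas=[
    [[0, 0, 0, 0, -0.0008, 0, 0], [0, 0, 0, 0, -0.0016, 0, 0], [0, 0, 0, 0, -0.0024, 0, 0], [0, 0, 0, 0, -0.0032, 0, 0], [0, 0, 0, 0, -0.0032, 0, 0]],
  ],
)

```text
t: 20.52
eef_pos: [0.6041, 0.0111, 0.0308]
ee_rot: [-3.141, 0.0, -1.575]
force: [0.1, -0.2, 0.0]
width: 0.0
```

>>> move_arm(
  deltas=[
    [[0, 0, 0, 0, -0.0007, 0, 0], [0, 0, 0, 0, -0.0014, 0, 0], [0, 0, 0, 0, -0.0021, 0, 0], [0, 0, 0, 0, -0.0021, 0, 0]],
  ],
)

```text
t: 20.85
eef_pos: [0.6048, 0.011, 0.0306]
ee_rot: [3.139, -0.0, -1.575]
force: [-5.5, 2.1, 3.7]
width: 0.0001
```

>>> move_arm(
  deltas=[
    [[0, 0, 0, 0, -0.0007, 0, 0], [0, 0, 0, 0, -0.0014, 0, 0], [0, 0, 0, 0, -0.0014, 0, 0], [0, 0, 0, 0, -0.0014, 0, 0]],
  ],
)

```text
t: 21.18
eef_pos: [0.6059, 0.0108, 0.0306]
ee_rot: [3.139, -0.0, -1.575]
force: [-6.1, 1.8, 4.1]
width: 0.0004
```

>>> move_arm(
  deltas=[
    [[0, 0, 0, 0, -0.0007, 0, 0], [0, 0, 0, 0, -0.0014, 0, 0], [0, 0, 0, 0, -0.0014, 0, 0], [0, 0, 0, 0, -0.0014, 0, 0]],
  ],
)

```text
t: 21.52
eef_pos: [0.6072, 0.0107, 0.0306]
ee_rot: [3.139, -0.001, -1.575]
force: [-6.0, 0.1, 4.5]
width: 0.0008
```

>>> move_arm(
  deltas=[
    [[0, 0, 0, 0, -0.0007, 0, 0], [0, 0, 0, 0, -0.0014, 0, 0], [0, 0, 0, 0, -0.0014, 0, 0], [0, 0, 0, 0, -0.0014, 0, 0]],
  ],
)

```text
t: 21.85
eef_pos: [0.6085, 0.0107, 0.0306]
ee_rot: [3.139, -0.001, -1.575]
force: [-6.2, -0.1, 4.4]
width: 0.0005
```

>>> move_arm(
  deltas=[
    [[0, 0, 0, 0, -0.0007, 0, 0], [0, 0, 0, 0, -0.0014, 0, 0], [0, 0, 0, 0, -0.0014, 0, 0], [0, 0, 0, 0, -0.0014, 0, 0]],
  ],
)

```text
t: 22.18
eef_pos: [0.6091, 0.0104, 0.0306]
ee_rot: [3.137, -0.001, -1.576]
force: [-8.9, -0.3, 6.7]
width: 0.0006
```

>>> move_arm(
  deltas=[
    [[0, 0, 0, 0, -0.0007, 0, 0], [0, 0, 0, 0, -0.0014, 0, 0], [0, 0, 0, 0, -0.0014, 0, 0], [0, 0, 0, 0, -0.0014, 0, 0]],
  ],
)

```text
t: 22.52
eef_pos: [0.6093, 0.0103, 0.0306]
ee_rot: [3.135, -0.001, -1.576]
force: [-13.7, 1.1, 10.1]
width: 0.0006
```

>>> move_arm(
  deltas=[
    [[0, 0, 0, 0, 0.008, 0, 0], [0, 0, 0, 0, 0.015, 0, 0], [0, 0, 0, 0, 0.015, -0.02, 0], [0, 0, 0, 0, 0.015, -0.045, 0], [0, 0, 0, -0.02, 0.0, -0.058, 0], [0, 0, 0, -0.055, -0.02, -0.058, 0], [0, 0, 0, -0.085, -0.03, -0.058, 0], [0, 0, 0, -0.105, -0.034, -0.058, 0], [0, 0, 0, -0.109, -0.034, -0.058, 0], [0, 0, 0, -0.109, -0.034, -0.058, 0]],
  ],
)

```text
t: 23.35
eef_pos: [0.6474, 0.1214, 0.0884]
ee_rot: [-3.141, 0.0, -1.573]
force: [-1.6, -0.5, 1.2]
width: 0.0006
```

Run:
```python
from h import *
f=grab('wrist');cv2.imwrite('pics/w6.png',f['frame'])
go((.646,.119,.033,-90.1))
```

```text
t 23.4 pos [0.647  0.1203 0.0884] rpy [ 1.7998e+02 -1.0000e-02 -9.0170e+01] F [-0.13 -0.51  0.21] w 0.0006 q [ 0.48  0.44 -0.2  -0.   -0.93 -0.48]
[ 0.02 -0.01 -0.07] [0.0013 0.001  0.0554]
```

View pics/w6.png

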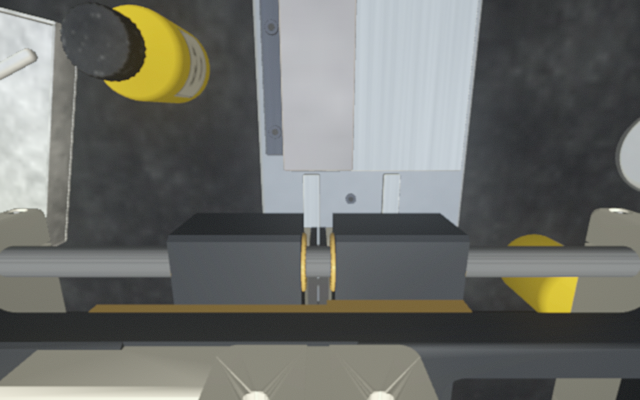

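The prism is flush along the rail, with its +y end at row 170. The closed fingers line up with its axis at column 318.

>>> move_arm(
  deltas=[
    [[0, 0, 0, 0.0005, 0.001, 0.02, 0], [0, 0, 0, 0.0005, 0.001, 0.04, 0], [0, 0, 0, 0.0005, 0.001, 0.051, 0], [0, 0, 0, 0.0005, 0.001, 0.055, 0], [0, 0, 0, 0.004, 0.001, 0.055, 0], [0, 0, 0, 0.008, 0.001, 0.055, 0], [0, 0, 0, 0.01, 0.001, 0.055, 0], [0, 0, 0, 0.011, 0.001, 0.055, 0], [0, 0, 0, 0.012, 0.001, 0.055, 0], [0, 0, 0, 0.012, 0.001, 0.055, 0]],
  ],
)

```text
t: 24.23
eef_pos: [0.6467, 0.1078, 0.0344]
ee_rot: [-3.141, 0.0, -1.575]
force: [0.5, 0.5, 0.7]
width: 0.0001
```

>>> move_arm(
  deltas=[
    [[0, 0, 0, 0.0008, 0, 0, 0], [0, 0, 0, 0.0016, 0, 0, 0], [0, 0, 0, 0.0024, 0, 0, 0], [0, 0, 0, 0.0032, 0, 0, 0], [0, 0, 0, 0.004, 0, 0, 0], [0, 0, 0, 0.004, 0, 0, 0]],
  ],
)

```text
t: 24.73
eef_pos: [0.6463, 0.1038, 0.0337]
ee_rot: [3.142, -0.0, -1.575]
force: [1.1, -0.3, 0.1]
width: 0.0003
```

>>> move_arm(
  deltas=[
    [[0, 0, 0, 0.0008, 0, 0, 0], [0, 0, 0, 0.0016, 0, 0, 0], [0, 0, 0, 0.0024, 0, 0, 0], [0, 0, 0, 0.0032, 0, 0, 0], [0, 0, 0, 0.0032, 0, 0, 0]],
  ],
)

```text
t: 25.15
eef_pos: [0.6464, 0.1009, 0.0338]
ee_rot: [-3.141, 0.0, -1.575]
force: [-0.2, 1.9, 0.3]
width: 0.0007
```

>>> move_arm(
  deltas=[
    [[0, 0, 0, 0.0007, 0, 0, 0], [0, 0, 0, 0.0014, 0, 0, 0], [0, 0, 0, 0.0021, 0, 0, 0], [0, 0, 0, 0.0021, 0, 0, 0]],
  ],
)

```text
t: 25.48
eef_pos: [0.6466, 0.0988, 0.0339]
ee_rot: [-3.141, 0.0, -1.575]
force: [0.1, 3.0, 0.5]
width: 0.0005
```

>>> move_arm(
  deltas=[
    [[0, 0, 0, 0.0007, 0, 0, 0], [0, 0, 0, 0.0014, 0, 0, 0], [0, 0, 0, 0.0021, 0, 0, 0], [0, 0, 0, 0.0021, 0, 0, 0]],
  ],
)

```text
t: 25.82
eef_pos: [0.6465, 0.0968, 0.0339]
ee_rot: [-3.141, 0.0, -1.575]
force: [-0.4, 5.2, 0.7]
width: 0.0004
```

>>> move_arm(
  deltas=[
    [[0, 0, 0, 0.0007, 0, 0, 0], [0, 0, 0, 0.0014, 0, 0, 0], [0, 0, 0, 0.0021, 0, 0, 0], [0, 0, 0, 0.0021, 0, 0, 0]],
  ],
)

```text
t: 26.15
eef_pos: [0.6467, 0.0965, 0.0339]
ee_rot: [-3.14, 0.003, -1.575]
force: [-0.8, 12.4, -0.2]
width: 0.0004
```

>>> move_arm(
  deltas=[
    [[0, 0, 0, 0.0005, 0, 0, 0], [0, 0, 0, 0.001, 0, 0, 0], [0, 0, 0, 0.0014, 0, 0, 0], [0, 0, 0, 0.0014, 0, 0, 0]],
  ],
)

```text
t: 26.48
eef_pos: [0.6471, 0.0963, 0.034]
ee_rot: [-3.139, 0.004, -1.574]
force: [-1.7, 17.0, -0.6]
width: 0.0006
```

>>> move_arm(
  deltas=[
    [[0, 0, 0, -0.006, 0, 0, 0], [0, 0, 0, -0.01, 0, 0, 0], [0, 0, 0, -0.012, 0, -0.03, 0.02], [0, 0, 0, -0.012, 0, -0.06, 0.048], [0, 0, -6, -0.02, 0.005, -0.08, 0.048], [0, 0, -13, -0.035, 0.012, -0.09, 0.048], [0, 0, -20, -0.05, 0.02, -0.09, 0.048], [0, 0, -27, -0.065, 0.03, -0.09, 0.048], [0, 0, -34, -0.08, 0.04, -0.09, 0.048], [0, 0, -41, -0.09, 0.05, -0.09, 0.048], [0, 0, -48, -0.1, 0.057, -0.09, 0.048], [0, 0, -55, -0.103, 0.06, -0.09, 0.048]],
  ],
)

```text
t: 27.48
eef_pos: [0.5856, 0.1965, 0.1236]
ee_rot: [3.14, 0.0, -0.608]
force: [0.7, -0.3, -0.0]
width: 0.048
```

Run:
```python
from h import *
go((.586,.197,.12,0))
```

```text
t 27.48 pos [0.5856 0.1965 0.1236] rpy [179.91   0.   -34.86] F [ 0.66 -0.28 -0.  ] w 0.048 q [ 0.64  0.35 -0.25  0.   -0.97  0.32]
[ 9.000e-02  3.000e-02 -3.486e+01] [ 0.     -0.0007  0.0036]
```

>>> move_arm(
  deltas=[
    [[0, 0, -7, 0, 0, 0, 0.048], [0, 0, -14, 0, 0, 0, 0.048], [0, 0, -21, 0, 0, 0, 0.048], [0, 0, -28, 0, 0, 0, 0.048], [0, 0, -34, 0, 0, 0, 0.048], [0, 0, -34.9, 0, 0, 0, 0.048], [0, 0, -34.9, 0, 0, 0, 0.048]],
  ],
)

```text
t: 28.07
eef_pos: [0.5865, 0.1955, 0.1236]
ee_rot: [3.141, 0.001, -0.008]
force: [0.8, 0.5, 1.3]
width: 0.0484
```

Run:
```python
from h import *
f=grab('wrist');cv2.imwrite('pics/w7.png',f['frame'])
go((.586,.197,.034,0))
print(proj(f,[(.586,.197,.06)]))
```

```text
t 28.12 pos [0.5866 0.1957 0.1236] rpy [ 1.7996e+02  3.0000e-02 -5.5000e-01] F [0.29 0.49 1.23] w 0.0481 q [ 0.64  0.35 -0.25  0.   -0.97  0.92]
[ 0.04  0.03 -0.55] [-0.0005 -0.0014  0.0896]
[[316.33885752 210.42000138]]
```

View pics/w7.png

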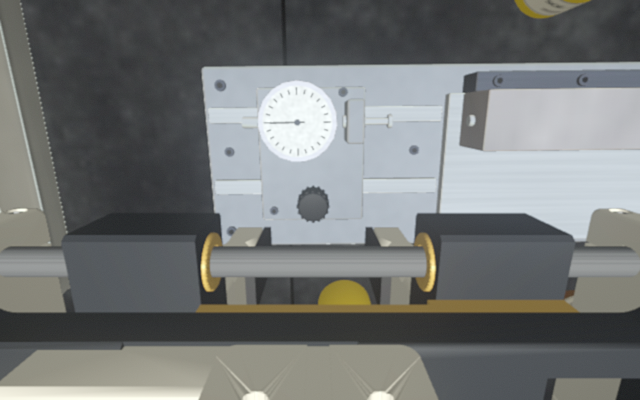

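The knob is at (313,204), the plunger tip at (392,121) and the prism's facing end at about (470,121). The needle points left (9 o'clock) with the plunger free.

Run:
```python
from h import *
f=grab('wrist')
print('knob',cast(f,[(313,203)],.06).round(4),'tip/stud',cast(f,[(393,121),(469,121)],.042).round(4),'prism top end',cast(f,[(484,149)],.062).round(4))
im=f['frame'][90:160,330:500];cv2.imwrite('pics/w7c.png',cv2.resize(im,None,fx=4,fy=4,interpolation=cv2.INTER_CUBIC))
go((.586,.197,.034,0))
```

```text
knob [[0.5915 0.1995 0.06  ]] tip/stud [[0.6473 0.1413 0.042 ]
 [0.6468 0.0865 0.042 ]] prism top end [[0.6287 0.0836 0.062 ]]
t 28.17 pos [0.5866 0.1958 0.1236] rpy [ 1.7997e+02  3.0000e-02 -5.4000e-01] F [ 0.04 -0.52  0.24] w 0.0481 q [ 0.64  0.35 -0.25  0.   -0.97  0.92]
[ 0.03  0.03 -0.54] [-0.0006 -0.0013  0.0896]
```

View pics/w7c.png

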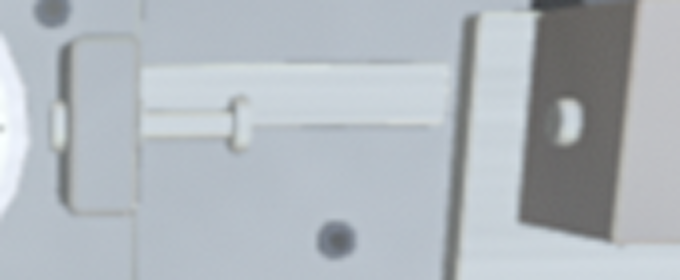

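>>> move_arm(
  deltas=[
    [[0, 0, -0.5, 0.0025, -0.0027, 0.02, 0.048], [0, 0, -0.5, 0.0025, -0.0027, 0.045, 0.048], [0, 0, -0.5, 0.0025, -0.0027, 0.07, 0.048], [0, 0, -0.5, 0.0025, -0.0027, 0.083, 0.048], [0, 0, -0.5, 0.0025, -0.0027, 0.0885, 0.048], [0, 0, -0.5, 0.0025, -0.0027, 0.0885, 0.02], [0, 0, -0.5, 0.0025, -0.0027, 0.0885, 0.016], [0, 0, -0.5, 0.0025, -0.0027, 0.0885, 0.016], [0, 0, -0.5, 0.0025, -0.0027, 0.0885, 0.016], [0, 0, -0.5, 0.0025, -0.0027, 0.0885, 0.016], [0, 0, -0.5, 0.0025, -0.0027, 0.0885, 0.016], [0, 0, -0.5, 0.0025, -0.0027, 0.0885, 0.016]],
  ],
  force=20,
)

```text
t: 29.17
eef_pos: [0.5898, 0.1993, 0.0364]
ee_rot: [-3.141, -0.002, 0.003]
force: [-0.3, -0.1, 5.7]
width: 0.0212
```

Run:
```python
from h import *
go((.589,.148,.036,0),(.589,.1378,.036,0))
```

```text
t 29.17 pos [0.5898 0.1993 0.0364] rpy [-1.7996e+02 -9.0000e-02  1.7000e-01] F [-0.29 -0.15  5.71] w 0.0212 q [ 0.64  0.45 -0.33  0.   -0.79  0.93]
[-0.04 -0.09  0.17] [-0.001   0.0513  0.0004]
[-0.04 -0.09  0.17] [-0.001   0.0615  0.0003]
```

>>> move_arm(
  deltas=[
    [[0, 0, 0, 0, 0.003, 0, 0.016], [0, 0, 0, 0, 0.008, 0, 0.016], [0, 0, 0, 0, 0.014, 0, 0.016], [0, 0, 0, 0, 0.02, 0, 0.016], [0, 0, 0, 0, 0.026, 0, 0.016], [0, 0, 0, 0, 0.032, 0, 0.016], [0, 0, 0, 0, 0.038, 0, 0.016], [0, 0, 0, 0, 0.044, 0, 0.016], [0, 0, 0, 0, 0.048, 0, 0.016], [0, 0, 0, 0, 0.05, 0, 0.016], [0, 0, 0, 0, 0.05, 0, 0.016]],
  ],
)

```text
t: 30.08
eef_pos: [0.59, 0.1493, 0.0364]
ee_rot: [-3.141, -0.002, 0.003]
force: [-1.9, 0.1, 6.3]
width: 0.0212
```

Run:
```python
from h import *
f=grab('wrist');cv2.imwrite('pics/w8.png',cv2.resize(f['frame'][0:200,180:480],None,fx=2.5,fy=2.5,interpolation=cv2.INTER_CUBIC))
go((.589,.1378,.036,0))
```

```text
t 30.13 pos [0.59   0.1493 0.0364] rpy [-1.7995e+02 -9.0000e-02  1.7000e-01] F [-1.68  0.15  7.02] w 0.0212 q [ 0.57  0.43 -0.36  0.   -0.77  1.01]
[-0.05 -0.09  0.17] [-0.001   0.0115  0.0004]
```

View pics/w8.png

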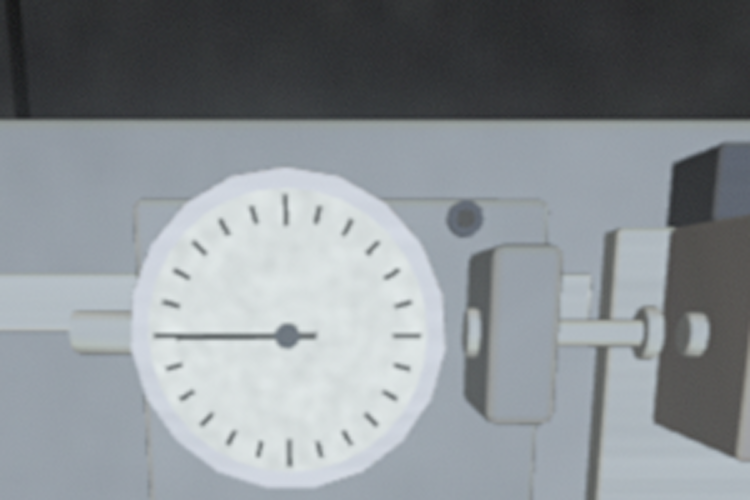

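The gap along the measuring axis, corrected for parallax, is about 5.4 mm. That agrees with the 5.5 mm from kinematics.

>>> move_arm(
  deltas=[
    [[0, 0, 0, 0, 0.0015, 0, 0.016], [0, 0, 0, 0, 0.003, 0, 0.016], [0, 0, 0, 0, 0.0045, 0, 0.016], [0, 0, 0, 0, 0.006, 0, 0.016], [0, 0, 0, 0, 0.0075, 0, 0.016], [0, 0, 0, 0, 0.009, 0, 0.016], [0, 0, 0, 0, 0.01, 0, 0.016], [0, 0, 0, 0, 0.011, 0, 0.016], [0, 0, 0, 0, 0.0115, 0, 0.016], [0, 0, 0, 0, 0.0115, 0, 0.016]],
  ],
)

```text
t: 30.97
eef_pos: [0.59, 0.1388, 0.0364]
ee_rot: [-3.14, -0.002, 0.003]
force: [-3.7, 4.6, 6.9]
width: 0.0213
```

Run:
```python
from h import *
f=grab('wrist');cv2.imwrite('pics/w9.png',cv2.resize(f['frame'][0:200,180:480],None,fx=2.5,fy=2.5,interpolation=cv2.INTER_CUBIC))
go((.589,.1378,.036,0))
```

```text
t 31.02 pos [0.59   0.1388 0.0364] rpy [-1.7989e+02 -1.1000e-01  1.8000e-01] F [-2.87  3.    5.53] w 0.0211 q [ 0.55  0.43 -0.37 -0.   -0.77  1.02]
[-0.11 -0.11  0.18] [-0.001   0.001   0.0004]
```

View pics/w9.png

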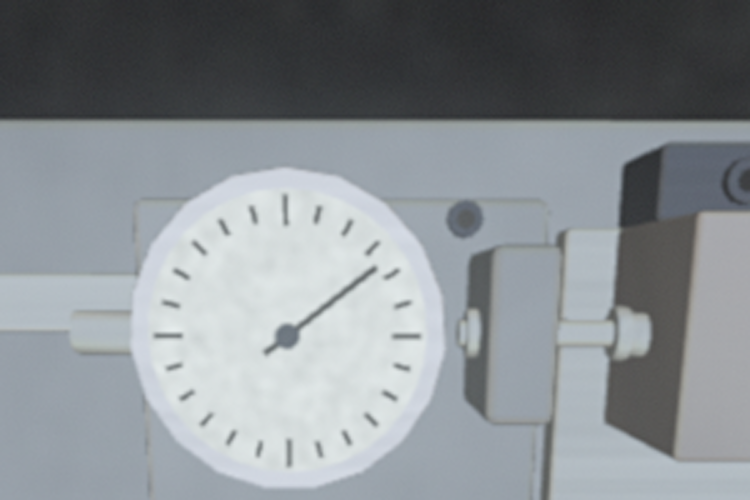

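The needle has turned about 143° clockwise. At one turn per 12 mm that is about 4.8 mm, and kinematics gives 5.0 mm, so I'll advance another 1.2 mm.

>>> move_arm(
  deltas=[
    [[0, 0, 0, 0, 0.0006, 0, 0.016], [0, 0, 0, 0, 0.0012, 0, 0.016], [0, 0, 0, 0, 0.0014, 0, 0.016], [0, 0, 0, 0, 0.0014, 0, 0.016], [0, 0, 0, 0, 0.0014, 0, 0.016]],
  ],
)

```text
t: 31.43
eef_pos: [0.59, 0.1373, 0.0364]
ee_rot: [-3.14, -0.002, 0.003]
force: [-2.1, 5.0, 6.8]
width: 0.0212
```

>>> move_arm(
  deltas=[
    [[0, 0, 0, 0, 0, 0, 0.04], [0, 0, 0, 0, 0, 0, 0.04], [0, 0, 0, 0, 0, 0, 0.04], [0, 0, 0, 0, 0, 0, 0.04], [0, 0, 0, 0, 0, -0.01, 0.04], [0, 0, 0, 0, 0, -0.035, 0.04], [0, 0, 0, 0, 0, -0.07, 0.04], [0, 0, 0, 0, 0, -0.1, 0.04], [0, 0, 0, 0, 0, -0.12, 0.04], [0, 0, 0, 0, 0, -0.12, 0.04]],
  ],
)

```text
t: 32.27
eef_pos: [0.5921, 0.1369, 0.1614]
ee_rot: [-3.139, -0.008, 0.003]
force: [0.6, 0.4, -0.5]
width: 0.0401
```

Run:
```python
from h import *
go()
f=grab('wrist');c=f['frame'][60:230,230:640];cv2.imwrite('pics/w10.png',cv2.resize(c,None,fx=1.9,fy=1.9,interpolation=cv2.INTER_CUBIC))
```

```text
t 32.27 pos [0.5921 0.1369 0.1614] rpy [-179.82   -0.45    0.19] F [ 0.58  0.36 -0.53] w 0.0401 q [ 0.55  0.29 -0.24  0.   -1.03  1.02]
```

View pics/w10.png

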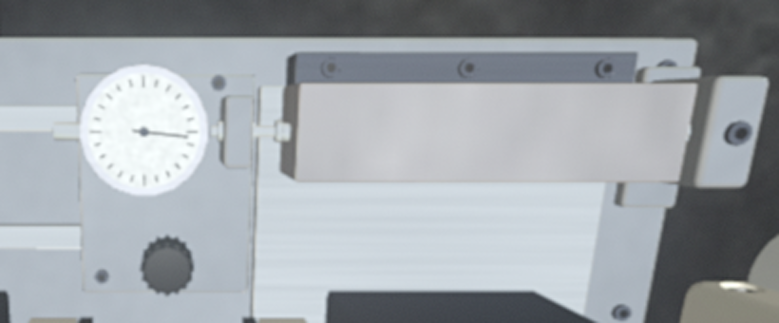

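The needle is now at about 186°, which is about 6.2 mm pressed. The prism lies along the rail and against the anvil, and the gripper is clear. I've gone past the picture budget, so I'll do the last check in numbers.

Run:
```python
from h import *
import pickle
f=grab('top');s=grab('scene');f0=pickle.load(open('top0.pkl','rb'));s0=pickle.load(open('scene0.pkl','rb'))
c=blob(f,(0,0,0),(180,80,90),(376,250,434,296));print('grip on board',rect(cast(f,c,.072)))
c=blob(s,(2,60,40),(16,255,220),(215,190,330,270));print('bottle amber scene',c.min(0),c.max(0), 'expected base/cap px',proj(s,[(.4645,-.045,0),(.4645,-.045,.09)]).round(0).tolist())
for n,a,b,bx in [('wash',s0,s,(355,230,405,300)),('petri',s0,s,(378,300,410,335)),('flask',s0,s,(240,190,270,240)),('petri top',f0,f,(425,208,455,238)),('flask top',f0,f,(275,268,308,296))]:
    d=np.abs(a['frame'].astype(int)-b['frame'])[bx[1]:bx[3],bx[0]:bx[2]].max(2);print(n,'changed px',(d>40).sum())
print(monitor.get_state()['force'].round(2))
```

```text
grip on board (array([ 407. , -197.5]), array([35.2, 61.3]), np.float32(-0.52))
bottle amber scene [294 236] [314 259] expected base/cap px [[303.0, 253.0], [303.0, 232.0]]
wash changed px 0
petri changed px 0
flask changed px 0
petri top changed px 0
flask top changed px 0
[-0.16  0.05  0.2 ]
```

```bash
python3 -c "
from station import arm
print(arm.job_done())"
```

```text
the job is handed in; nothing more can be done
None
```

The job is done and handed in at about 32 s of the 72 s allowed.

**What I did, in order:**
1. Stood the amber bottle upright on the bench at about (0.465, -0.045).
2. Laid the reference bar flat on the board.
3. Set the prism on the bed and pushed it against the rail until the arm stalled at about 14 N. I then pushed it against the anvil until it stalled at about 17 N.
4. Slid the gauge head up by its knob, let go and lifted clear.

**Last checks:**
- **Gauge:** the needle had turned about 186°. At one turn per 12 mm, which is my own assumption, that is about 6.2 mm of plunger travel. Robot kinematics gave about 6.5 mm.
- **Prism:** in the last picture it lies flush along the rail and reaches the anvil. I did not push it against the rail again after the push to the anvil.
- **Bar:** its grip measured at (0.407, -0.198) on the board, about 35 x 61 mm against the nominal 40 x 60.
- **Bottle:** it was last seen upright in a wrist view. The final check found its amber area where expected.
- **Other things:** the flask, wash bottle and petri dish showed no changed pixels, and the gripper reads almost no force.

**What disagreed:** the comparator's position differed by 2–3 mm between the top and wrist cameras, so I set the prism by contact force instead. I viewed 15 pictures, over the budget of 10.

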